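# Set a bracket blank over the edge of the bending plate

## Task

Get the battery-bracket blank ready for bending: with your fingertips, slide it flat across the steel bending plate towards the plate's front edge, the one away from the robot, until its whole blue-dyed end hangs out over that edge and the bend line, where blue meets bare metal, lies right along the edge, square to it and between the two clamp studs. Only push it, do not pick it up or let it fall, leave everything else on the bench where it is, and finish with the robot clear.

Things in the scene. Friction and masses are not known exactly. Their poses are not given: they have to be found in the camera images.
- bend_plate: Fixed dark steel bending plate on the bench, 240 (its x) by 360 (y) by 50 mm high, flat top, square edges. Origin: centre of its underside. Its x points roughly away from the robot, to the front edge. Two clamp studs (12 mm thick, 42 mm above the top, wing nuts 46 mm long in x) stand at x = 85, y = +-163 mm. A bar handle on each y end reaches to y = +-210 mm, below the top.
- edge (a point): Middle of the plate's front top edge, 120 mm from the plate's centre along its x, at the height of the plate's top. Axes as the plate's: x points out over the edge, y runs along the edge.
- blank: The blank, a loose flat aluminium plate 120 (its x) by 90 (y) by 5 mm, 0.1 to 0.2 kg, slides with ordinary metal friction. Origin: centre of its underside. Blue from x = +20 to +60 mm, bare with two dark holes from -60 to +20 mm; the blue end is towards the plate's front edge. It starts up to 0.35 rad askew to the plate, the bend line's middle 55 to 100 mm short of the edge.
- line_left (a point): One end of the bend line (border of blue and bare metal), on the blank's top at its x = +20 mm, y = +45 mm (robot's left).
- line_right (a point): The other end of the bend line, on the blank's top at its x = +20 mm, y = -45 mm (robot's right).
- dye_jar: Loose small jar of marking-out dye, 36 mm across and 40 mm high, black cap, blue label, standing near the plate's rear left corner. Origin: centre of its underside. Leave alone.
- square: Loose small engineer's square lying near the plate's rear right corner: steel stock 75 mm (its x) by 14 mm by 14 mm high, thin blade 45 mm long pointing to its -y. Origin: underside of the stock's middle. Leave alone.
- clamp_bar: Loose grey steel clamp bar 40 by 360 by 12 mm lying on the bench left of the plate. Origin: centre of its underside. Leave alone.
- bracket: Loose finished sample bracket on the bench right of the plate: a bent aluminium angle 85 by 90 mm, blue leg standing 35 mm up. Origin: underside of the flat leg. Leave alone.
- hammer: Loose hammer lying on the bench to the robot's left, 260 mm long (its x, head at +x), 26 mm high. Origin: underside of its middle. Leave alone.
- multimeter: Loose teal-green multimeter 150 by 78 by 42 mm lying on the bench right of the plate. Origin: centre of its underside. Leave alone.
There are look-alikes about, which are no part of the job. What is shaped like the blank but brown or green is not meant.

How it is judged:
At the end, for the whole second after the job is handed in: Both ends of the bend line lie within 4 mm of the plate's front edge (so the blue end overhangs by 40 mm, square), between the studs; the blank lies flat on the plate, at rest (x of line_left in the frame of edge between -0.004 and 0.004 m and y of line_left in the frame of edge between -0.15 and 0.15 m and x of line_right in the frame of edge between -0.004 and 0.004 m and y of line_right in the frame of edge between -0.15 and 0.15 m and z of blank in the frame of edge between -0.003 and 0.003 m and x of blank in the frame of edge between -0.03 and -0.01 m and angle between blank's own z axis and vertical below 0.05 rad and linear speed of blank below 0.01 m/s and angular speed of blank below 0.05 rad/s); the robot touches nothing.
It fails at once if the blank is lifted more than 10 mm off the plate, or tipped up (z of blank in the frame of edge above 0.01 m or angle between blank's own z axis and vertical above 0.15 rad).
It fails at once if the blank falls off the plate (z of blank in the frame of edge below -0.012 m).
It fails at once if another thing is moved by more than 15 mm (distance of any of dye_jar, square, clamp_bar, bracket, hammer, multimeter from where it was at the start of the episode above 0.015 m).
It also fails if it takes over 45 s, if anything falls off the work surface, if the arm or the gripper's body presses on something with over 40 N, if the wrist force passes 120 N, or if a joint passes its speed limit or range.

## Robot

A 7-joint arm with a two-finger parallel gripper is mounted at the origin on the work surface. World frame = base frame: x ahead of the robot, y to its left, z up, the work surface at z = 0. Lengths are in m, angles in rad, forces in N, time in s.
With the tool pointing down it reaches from about 0.4 to 0.925 m from the base axis. Payload 5.6 kg.
Tool frame: the origin (TCP) lies midway between the tips of the shut fingers; the grasp point (between the pads) lies 19 mm behind it; z points along the fingers, y is the line along which they close (so a half turn about z gives the same grasp; the last joint's range is limited). The gripper opens to 85 mm and grips with 20 to 120 N. Pads are 22 mm wide; open, the fingers measure 114 mm over their backs; the gripper's body (76 mm by 85 mm) begins 54 mm behind the grasp point. The pads swing forward as they close: fully open they stand 13 mm farther back than shut.
Start: joints at [1.257, 0.468, -0.012, 1.603, 0.006, 1.071, -0.056], TCP at [0.174, -0.626, 0.231] pointing down, gripper open.
Joint ranges: [-2.53, 2.53], [-0.31, 2.02], [-1.57, 1.55], [0.28, 2.44], [-1.29, 4.43], [0.15, 1.84], [-2.92, 2.92]. Speed limits (rad/s): [2.57, 2.57, 3.14, 3.14, 3.14, 3.14, 3.14].

## Interface

Orientations are given as a unit quaternion [w, x, y, z].
In Python, from workcell import arm gives the robot as it stands. The module is installed in compiled form; this text tells all that it offers.
- The arm moves only by the tool drive_tool, never from a script. Its argument "targets" is a list of rows, each an object with "slide": the shift along the tool's x, y, z in cm, a list of three; "dr": the turn, a rotation vector about the tool's x, y, z in rad, a list of three. A call has 1 to 8 rows; each row is the pose to reach, as a shift and turn from the pose commanded when the call began, along the tool's axes at that moment; what a row does not reach only later rows make up. A row lasts 1/12 s, in which the tool goes at most 41.7 mm and 7.16 degrees, less where a joint would pass 70% of its speed; a pose out of reach is approached as far as the arm can. A call with a gripper value outside its range is refused whole. "hand" is the opening, from -1 (shut) to 1 (fully open), set as the call begins (left out, the last holds). The fingers move at their own pace and stop on an object; "newtons" is the grip in N (left out, the last holds). Time passes only in rows, so rows that repeat a pose let the fingers close. It gives the time, the measured TCP pose, the force, the opening and the grip force at its end, in the units of the state.
- arm.get_state(): the state, without advancing time (a new reading comes with each control period).
- arm.capture(name): name is "scene" or "side" or "wrist"; returns a dict with "color" (400x640x3 uint8, blue, green, red), "K" (3x3 intrinsics, pixels), "dist_coeffs" ([k1, k2, p1, p2, k3] as OpenCV has them; the pictures are not rectified), "R" (3x3) and "t" (3): a world point X has camera coordinates R X + t; the wrist camera has in their place "mount" (4x4, takes a point from camera to tool coordinates, whose origin is the TCP and whose axes are the flange's). Camera axes: x right, y down, z forward; pixel columns grow to the right and rows downward; lengths in m; the calibration is good to about 2 mm. A picture is of the moment at which its call begins: read the wrist's pose just before it. There is no depth.
- arm.close_job(): hands the job in; it is judged then, once.
The state is a dict: "time_s": time; "joint_positions": joint angles; "joint_vel": joint speeds; "tau": joint torques, N m; "tcp_pos": TCP position; "ee_rot": TCP orientation; "force": force on the tool from outside, world axes, zero at the start; "torque": the same for the moment, N m; "opening": opening from 0.0 (shut) to 1.0 (fully open); "finger_force": force on a finger pad.
Only numpy, scipy, OpenCV 4.12 (cv2) and the standard library are available. Lean on these libraries where they do the work, as an engineer would, in place of code of your own. Each camera call takes 0.05 s, during which the arm holds its last target. There are 200 camera calls.

## Working session

There is one attempt and no reset: what is moved stays moved. The work goes in short steps, Python scripts to look and compute and a tool call to move; the robot and the scene stay as the last step left them, time stands still between calls to the robot, and variables do not carry over. Pictures are saved under pics/ and viewed, at most 10 in all, crops included, and the job is handed in when it is done.

Besides the shell and the picture viewer there is one more tool, called after "Call:" as a command line: name --argument value ..., lists and objects as JSON in quotes. drive_tool: Moves the arm, as the interface text tells. Its arguments: {"type":"object","properties":{"targets":{"type":"array","items":{"type":"object","properties":{"slide":{"type":"array","items":{"type":"number"}},"dr":{"type":"array","items":{"type":"number"}}}}},"hand":{"type":"number"},"newtons":{"type":"number"}},"required":["targets"]}

```bash
mkdir -p pics
python3 - <<'E'
from workcell import arm
import cv2,numpy as np
for n in("scene","side"):
    c=arm.capture(n); cv2.imwrite(f"pics/{n}0.png",c["color"]); np.savez(f"{n}0.npz",**c)
    print(n,c["K"].round(1).tolist(),c["dist_coeffs"],(-c["R"].T@c["t"]).round(3),c["R"][2].round(2))
s=arm.get_state();print(s["tcp_pos"],s["ee_rot"],s["time_s"],s["opening"])
E
```

```text
scene [[424.7, 0.0, 318.6], [0.0, 424.7, 213.0], [0.0, 0.0, 1.0]] [-0.02162002  0.          0.          0.          0.        ] [ 1.267 -0.403  1.034] [-0.55  0.34 -0.76]
side [[489.3, 0.0, 317.7], [0.0, 489.3, 196.9], [0.0, 0.0, 1.0]] [-0.10742511  0.          0.          0.          0.        ] [0.352 0.951 0.945] [ 0.16 -0.71 -0.68]
[ 0.17365497 -0.62585311  0.2304171 ] [-7.83892624e-04  9.90850864e-01  1.34958945e-01 -1.85465374e-04] 0.1 1.0011363289494595
```

View pics/scene0.png

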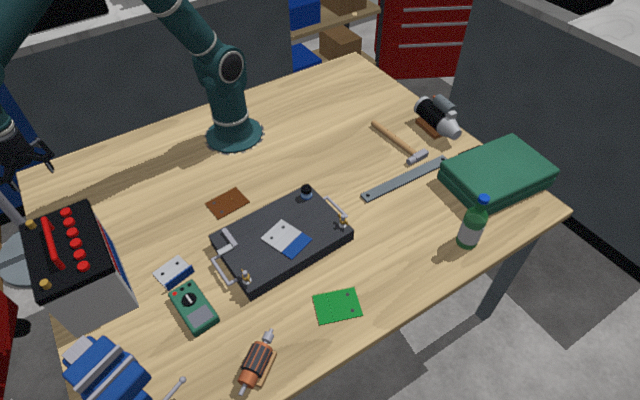

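View pics/side0.png

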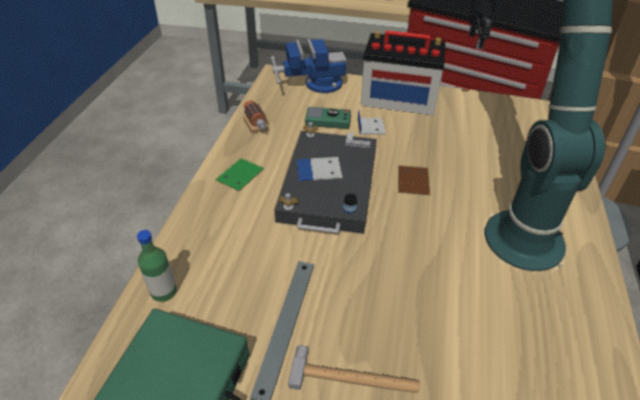

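The scene view shows these candidates:
- Silver and blue blank on the plate, (286,239).
- Bent bracket, (173,272), not it.
- Brown plate, (228,203), not it.
- Green plate, (337,306), not it.

I choose the one at (286,239). In the side view it is at (320,168). I'll check it in a crop.

```bash
cat > h.py <<'E'
import cv2,numpy as np
def ray(c,px,z):
    u=cv2.undistortPoints(np.float64(px).reshape(-1,1,2),c["K"],c["dist_coeffs"]).reshape(-1,2)
    d=np.c_[u,np.ones(len(u))]@c["R"]; o=-c["R"].T@c["t"]
    return o+d*((z-o[2])/d[:,2])[:,None]
def proj(c,X): return cv2.projectPoints(np.float64(X).reshape(-1,1,3),cv2.Rodrigues(c["R"])[0],c["t"],c["K"],c["dist_coeffs"])[0].reshape(-1,2)
def masks(img,roi):
    x0,y0,x1,y1=roi; h=cv2.cvtColor(img,cv2.COLOR_BGR2HSV); m=np.zeros(h.shape[:2],np.uint8); m[y0:y1,x0:x1]=255
    blue=cv2.inRange(h,(98,120,60),(125,255,255))&m; bare=cv2.inRange(h,(0,0,140),(179,70,255))&m
    f=lambda b:max(cv2.findContours(b,cv2.RETR_EXTERNAL,cv2.CHAIN_APPROX_NONE)[0],key=cv2.contourArea)
    return f(blue),f(bare)
E
python3 - <<'E'
from h import *
rois={"scene":(255,212,325,262),"side":(290,148,350,188)}
out=[]
for n in rois:
    c=dict(np.load(f"{n}0.npz")); b,w=masks(c["color"],rois[n])
    for nm,k in(("blue",b),("bare",w)):
        P=ray(c,k.reshape(-1,2),0.055)[:,:2].astype(np.float32); r=cv2.minAreaRect(P*1000); print(n,nm,cv2.contourArea(k),r, cv2.boxPoints(r).round(0).tolist())
    x0,y0,x1,y1={"scene":(200,170,360,300),"side":(265,120,385,240)}[n]
    out.append(cv2.resize(c["color"][y0:y1,x0:x1],(400,400*(y1-y0)//(x1-x0)),interpolation=cv2.INTER_CUBIC))
    print(out[-1].shape)
h=max(o.shape[0] for o in out)
cv2.imwrite("pics/crop1.png",np.hstack([cv2.copyMakeBorder(o,0,h-o.shape[0],0,0,0) for o in out]))
E
```

```text
scene blue 334.5 ((621.3800048828125, -85.75616455078125), (39.144248962402344, 92.55310821533203), 19.816387176513672) [[587.0, -49.0], [619.0, -136.0], [655.0, -123.0], [624.0, -36.0]]
scene bare 650.0 ((561.6544189453125, -105.07891082763672), (81.69512176513672, 90.54549407958984), 19.263246536254883) [[508.0, -76.0], [538.0, -161.0], [615.0, -134.0], [585.0, -49.0]]
(325, 400, 3)
side blue 239.0 ((618.6676635742188, -78.55323791503906), (36.156986236572266, 93.17654418945312), 19.158369064331055) [[586.0, -40.0], [617.0, -128.0], [651.0, -117.0], [620.0, -29.0]]
side bare 508.5 ((561.879638671875, -99.49756622314453), (80.16172790527344, 90.51839447021484), 18.82186508178711) [[509.0, -70.0], [539.0, -155.0], [614.0, -129.0], [585.0, -44.0]]
(400, 400, 3)
```

View pics/crop1.png

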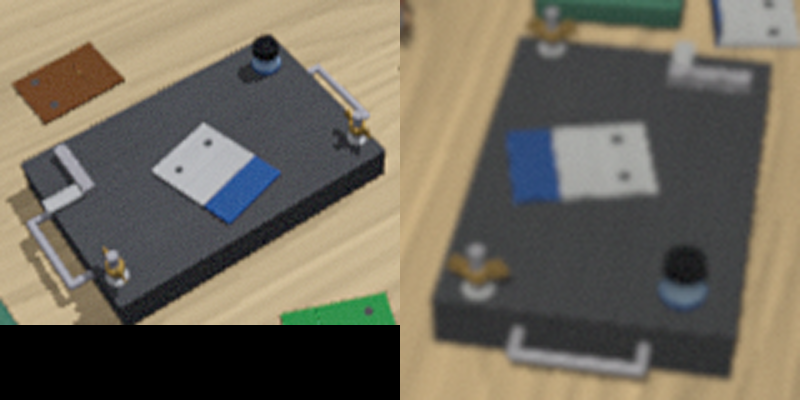

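The crop confirms the choice: silver plate with two holes and the blue end towards the front edge. The jar and square stand on the plate behind it. Next I fit the plate's front edge.

```bash
cat >> h.py <<'E'
def edgefit(img,a,b,half=5,lo=.05,hi=.95,n=80):
    g=cv2.GaussianBlur(cv2.cvtColor(img,cv2.COLOR_BGR2GRAY).astype(np.float32),(0,0),.7); a,b=np.float64(a),np.float64(b)
    d=(b-a)/np.linalg.norm(b-a); nn=np.array([-d[1],d[0]]); s=np.arange(-half,half+.01,.1)
    T=np.linspace(lo,hi,n); P=(a+T[:,None]*(b-a))[:,None]+s[None,:,None]*nn
    V=cv2.remap(g,P[...,0].astype(np.float32),P[...,1].astype(np.float32),cv2.INTER_LINEAR)
    k=np.abs(np.gradient(V,axis=1)).argmax(1); Q=P[np.arange(n),k]
    for _ in range(5):   # robust line
        v=cv2.fitLine(Q.astype(np.float32),cv2.DIST_HUBER,0,.01,.01).ravel(); r=np.abs((Q-v[2:])@[-v[1],v[0]]); Q=Q[r<=max(1,np.median(r)*2)]
    o=v[2:];t=v[:2]; return np.array([o+t*((a-o)@t),o+t*((b-o)@t)]),len(Q)
E
python3 - <<'E'
from h import *
C={"scene":[(353,230),(248,292),(209.6,235),(311,185)],"side":[(275,210),(301,131.5),(376,139),(365,220.5)]} # FL FR RR RL
for n in C:
    c=dict(np.load(f"{n}0.npz")); L=[]
    for i in range(4):
        q,k=edgefit(c["color"],C[n][i],C[n][(i+1)%4],3); L.append(np.cross(*[np.r_[p,1] for p in q]))
        W=ray(c,q,.05); d=W[1]-W[0]; print(n,i,k,W[:,:2].round(4).tolist(),"ang",np.degrees(np.arctan2(d[1],d[0])).round(2))
    X=np.array([np.cross(L[i-1],L[i]) for i in range(4)]); X=X[:,:2]/X[:,2:]; W=ray(c,X,.05)[:,:2]
    print(X.round(1).tolist(),W.round(4).tolist(),np.linalg.norm(W-np.roll(W,-1,0),axis=1).round(4))
E
```

```text
scene 0 80 [[0.66, 0.0826], [0.6796, -0.2697]] ang -86.83
scene 1 47 [[0.6774, -0.2689], [0.4467, -0.289]] ang -175.01
scene 2 80 [[0.4399, -0.2798], [0.4212, 0.0795]] ang 92.99
scene 3 78 [[0.4363, 0.0728], [0.6586, 0.0862]] ang 3.45
[[354.0, 229.5], [248.7, 292.4], [206.1, 235.6], [307.6, 183.1]] [[0.6598, 0.0863], [0.6795, -0.2687], [0.4404, -0.2895], [0.4216, 0.0719]] [0.3555 0.24   0.362  0.2387]
side 0 79 [[0.6572, 0.093], [0.6777, -0.2604]] ang -86.68
side 1 63 [[0.6749, -0.2657], [0.4402, -0.2785]] ang -176.89
side 2 80 [[0.438, -0.2754], [0.4171, 0.0773]] ang 93.4
side 3 57 [[0.4196, 0.0797], [0.6538, 0.0922]] ang 3.05
[[273.8, 209.4], [300.2, 130.2], [376.7, 138.5], [366.0, 221.3]] [[0.6572, 0.0924], [0.678, -0.2656], [0.4382, -0.2786], [0.4169, 0.0796]] [0.3585 0.2401 0.3588 0.2406]
```

```bash
cat >> h.py <<'E'
from scipy.spatial.transform import Rotation as Ro
E0=np.array([.6685,-.089]); YAW=np.radians(3.2); EX=np.array([np.cos(YAW),np.sin(YAW)]); EY=np.array([-EX[1],EX[0]])
def toE(P,o=E0): return np.c_[(P[:,:2]-o)@EX,(P[:,:2]-o)@EY]*1000
def plan(s,xe,ye,z):  # target in edge frame m -> tool slide cm, dr
    q=s["ee_rot"]; R=Ro.from_quat([q[1],q[2],q[3],q[0]]); xy=E0+EX*xe+EY*ye; p=np.r_[xy,z]
    Rt=Ro.from_matrix(np.c_[np.r_[EX,0],np.r_[EX[1],-EX[0],0],[0,0,-1]])
    print("t",round(s["time_s"],2),"pos edge mm",toE(s["tcp_pos"][None])[0].round(1),"z",s["tcp_pos"][2].round(4),"F",np.round(s["force"],1),"open",round(s["opening"],2))
    print("slide cm",(R.inv().apply(p-s["tcp_pos"])*100).round(2),"dr",(R.inv()*Rt).as_rotvec().round(3))
E
python3 - <<'E'
from h import *; from workcell import arm
a=dict(np.load("scene0.npz")); b=dict(np.load("side0.npz"))
print("battery base",ray(a,[(62,328),(136,305)],0)[:,:2].round(3).tolist(),ray(b,[(363,105),(437,112)],0)[:,:2].round(3).tolist())
print("jar",toE(ray(b,[(350,207)],.055)),toE(ray(a,[(306,197)],.055)))
print("square",toE(ray(a,[(222,230),(228,228),(237,243),(217,254),(233,246)],.055)),toE(ray(b,[(346,142),(352,146),(374,146),(346,134)],.055)))
plan(arm.get_state(),-.195,0,.23)
E
```

```text
battery base [[0.476, -0.728], [0.517, -0.54]] [[0.517, -0.535], [0.257, -0.555]]
jar [[-195.74781461  143.02851017]] [[-186.44074073  133.16068103]]
square [[-225.49400904 -140.99578699]
 [-221.64217091 -123.11018572]
 [-156.92800025 -128.09316179]
 [-156.48015293 -192.33098158]
 [-154.32270332 -142.48562054]] [[-150.15858423 -134.53546176]
 [-170.38000132 -117.97100741]
 [-235.5232216  -130.01259613]
 [-145.01331311 -175.42383386]]
t 0.1 pos edge mm [-524.  -508.4] z 0.2304 F [ 0.5  0.1 -0.8] open 1.0
slide cm [ 42.99 -42.65   0.1 ] dr [-0.002  0.     0.215]
```

Call:
drive_tool --targets '[{"slide": [5.3, -19.3, 0], "dr": [0, 0, 0]}, {"slide": [5.3, -19.3, 0], "dr": [0, 0, 0]}, {"slide": [5.3, -19.3, 0], "dr": [0, 0, 0]}, {"slide": [5.3, -19.3, 0], "dr": [0, 0, 0]}, {"slide": [5.3, -19.3, 0], "dr": [0, 0, 0]}, {"slide": [43, -42.6, 0], "dr": [0, 0, 0.215]}, {"slide": [43, -42.6, 0], "dr": [0, 0, 0.215]}, {"slide": [43, -42.6, 0], "dr": [0, 0, 0.215]}]' --hand 0

```text
time_s: 0.77
tcp_pos: [0.2517, -0.3408, 0.2315]
ee_rot: [0.0, 1.0, 0.024, -0.0]
force: [1.1, 0.1, 0.1]
opening: 0.501
finger_force: 0.0
```

```bash
python3 -c "
from h import *; from workcell import arm
plan(arm.get_state(),-.195,0,.15)"
```

```text
t 0.77 pos edge mm [-430.2 -228.1] z 0.2315 F [1.1 0.1 0.1] open 0.5
slide cm [ 23.36 -22.98   8.12] dr [ 0.001  0.    -0.007]
```

Call:
drive_tool --targets '[{"slide": [23.3, -23, 0], "dr": [0, 0, -0.007]}, {"slide": [23.3, -23, 0], "dr": [0, 0, -0.007]}, {"slide": [23.3, -23, 0], "dr": [0, 0, -0.007]}, {"slide": [23.3, -23, 0], "dr": [0, 0, -0.007]}, {"slide": [23.3, -23, 0], "dr": [0, 0, -0.007]}, {"slide": [23.3, -23, 0], "dr": [0, 0, -0.007]}, {"slide": [23.3, -23, 0], "dr": [0, 0, -0.007]}, {"slide": [23.3, -23, 0], "dr": [0, 0, -0.007]}]'

```text
time_s: 1.43
tcp_pos: [0.473, -0.0966, 0.2313]
ee_rot: [-0.0, 0.999, 0.032, 0.0]
force: [0.8, -0.7, -0.2]
opening: 0.502
finger_force: 0.0
```

Call:
drive_tool --targets '[{"slide": [0, 0, 4], "dr": [0, 0, 0]}, {"slide": [0, 0, 8], "dr": [0, 0, 0]}, {"slide": [0, 0, 11], "dr": [0, 0, 0]}, {"slide": [0, 0, 11], "dr": [0, 0, 0]}, {"slide": [0, 0, 11], "dr": [0, 0, 0]}]'

```text
time_s: 1.85
tcp_pos: [0.4706, -0.0988, 0.1204]
ee_rot: [-0.001, 1.0, 0.032, -0.002]
force: [1.7, -0.8, -0.5]
opening: 0.503
finger_force: 0.0
```

Run:
```python
from h import *; from workcell import arm
s=arm.get_state(); plan(s,-.195,0,.075)
out=[]
for n,r in(("scene",(200,120,360,300)),("side",(265,80,385,240))):
    c=arm.capture(n); x0,y0,x1,y1=r
    out.append(cv2.resize(c["color"][y0:y1,x0:x1],(400,(y1-y0)*400//(x1-x0)),interpolation=cv2.INTER_CUBIC)); print((proj(c,s["tcp_pos"])).round(1))
h=max(o.shape[0] for o in out)
cv2.imwrite("pics/c2.png",np.hstack([cv2.copyMakeBorder(o,0,h-o.shape[0],0,0,0) for o in out]))
```

```text
t 1.85 pos edge mm [-198.1    1.3] z 0.1204 F [ 1.7 -0.8 -0.5] open 0.5
slide cm [0.33 0.14 4.54] dr [-0.001  0.004  0.007]
[[265.6 199.3]]
[[358.4 154.1]]
```

View pics/c2.png

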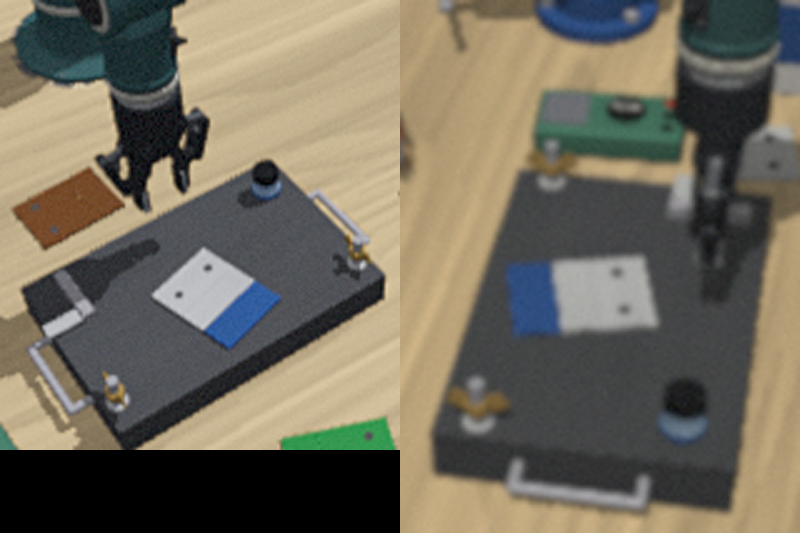

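The gripper stands behind the blank with its fingers along the plate's y, clear of the square and jar. Now descend and feel for the plate top.

Call:
drive_tool --targets '[{"slide": [0.3, 0.1, 3], "dr": [0, 0.004, 0.007]}, {"slide": [0.3, 0.1, 6], "dr": [0, 0.004, 0.007]}, {"slide": [0.3, 0.1, 6.6], "dr": [0, 0.004, 0.007]}, {"slide": [0.3, 0.1, 6.6], "dr": [0, 0.004, 0.007]}, {"slide": [0.3, 0.1, 6.6], "dr": [0, 0.004, 0.007]}]'

```text
time_s: 2.37
tcp_pos: [0.4759, -0.1002, 0.057]
ee_rot: [0.0, 1.0, 0.028, 0.003]
force: [-0.4, -0.3, 0.8]
opening: 0.497
finger_force: 0.0
```

Call:
drive_tool --targets '[{"slide": [0, 0, 0.2], "dr": [0, 0, 0]}, {"slide": [0, 0, 0.2], "dr": [0, 0, 0]}, {"slide": [0, 0, 0.2], "dr": [0, 0, 0]}]'

```text
time_s: 2.62
tcp_pos: [0.4755, -0.1002, 0.0545]
ee_rot: [0.0, 1.0, 0.028, 0.003]
force: [-0.7, -0.4, -0.2]
opening: 0.498
finger_force: 0.0
```

Call:
drive_tool --targets '[{"slide": [0, 0, 0.2], "dr": [0, 0, 0]}, {"slide": [0, 0, 0.2], "dr": [0, 0, 0]}, {"slide": [0, 0, 0.2], "dr": [0, 0, 0]}]'

```text
time_s: 2.87
tcp_pos: [0.4748, -0.1, 0.0514]
ee_rot: [-0.0, 1.0, 0.028, 0.002]
force: [0.4, 0.4, -0.3]
opening: 0.499
finger_force: 0.0
```

Call:
drive_tool --targets '[{"slide": [0, 0, 0.15], "dr": [0, 0, 0]}, {"slide": [0, 0, 0.15], "dr": [0, 0, 0]}, {"slide": [0, 0, 0.15], "dr": [0, 0, 0]}]'

```text
time_s: 3.12
tcp_pos: [0.4746, -0.0999, 0.0496]
ee_rot: [-0.0, 1.0, 0.028, 0.002]
force: [-0.3, 0.0, 0.5]
opening: 0.496
finger_force: 0.0
```

Call:
drive_tool --targets '[{"slide": [0, 0, 0.15], "dr": [0, 0, 0]}, {"slide": [0, 0, 0.15], "dr": [0, 0, 0]}, {"slide": [0, 0, 0.15], "dr": [0, 0, 0]}]'

```text
time_s: 3.37
tcp_pos: [0.4749, -0.0999, 0.0483]
ee_rot: [-0.0, 1.0, 0.028, 0.002]
force: [0.7, 0.5, -0.2]
opening: 0.503
finger_force: 0.1
```

Call:
drive_tool --targets '[{"slide": [0, 0, 0.1], "dr": [0, 0, 0]}, {"slide": [0, 0, 0.1], "dr": [0, 0, 0]}, {"slide": [0, 0, 0.1], "dr": [0, 0, 0]}]'

```text
time_s: 3.62
tcp_pos: [0.4749, -0.1, 0.0482]
ee_rot: [0.0, 1.0, 0.028, 0.002]
force: [-3.5, 0.8, 11.7]
opening: 0.504
finger_force: 5.6
```

Call:
drive_tool --targets '[{"slide": [0, 0, -0.25], "dr": [0, 0, 0]}, {"slide": [0, 0, -0.25], "dr": [0, 0, 0]}, {"slide": [1.0, 0, -0.25], "dr": [0, 0, 0]}, {"slide": [1.7, 0, -0.25], "dr": [0, 0, 0]}, {"slide": [2.2, 0, -0.25], "dr": [0, 0, 0]}, {"slide": [2.7, 0, -0.25], "dr": [0, 0, 0]}, {"slide": [3.2, 0, -0.25], "dr": [0, 0, 0]}, {"slide": [3.7, 0, -0.25], "dr": [0, 0, 0]}]'

```text
time_s: 4.28
tcp_pos: [0.5118, -0.0977, 0.0496]
ee_rot: [-0.0, 1.0, 0.028, 0.001]
force: [-2.5, 0.0, 0.5]
opening: 0.5
finger_force: 0.6
```

Call:
drive_tool --targets '[{"slide": [0.5, 0, 0], "dr": [0, 0, 0]}, {"slide": [1.0, 0, 0], "dr": [0, 0, 0]}, {"slide": [1.5, 0, 0], "dr": [0, 0, 0]}, {"slide": [2.0, 0, 0], "dr": [0, 0, 0]}, {"slide": [2.5, 0, 0], "dr": [0, 0, 0]}, {"slide": [3.0, 0, 0], "dr": [0, 0, 0]}, {"slide": [3.5, 0, 0], "dr": [0, 0, 0]}, {"slide": [3.5, 0, 0], "dr": [0, 0, 0]}]'

```text
time_s: 4.95
tcp_pos: [0.5481, -0.0959, 0.0503]
ee_rot: [-0.0, 1.0, 0.028, 0.003]
force: [0.1, -0.7, 0.1]
opening: 0.502
finger_force: 0.0
```

```bash
cat > m.py <<'E'
from h import *; from workcell import arm; import sys
s=arm.get_state(); plan(s,-.1,0,.05); out=[]
FE={"scene":[(354.0,229.5),(248.7,292.4)],"side":[(273.8,209.4),(300.2,130.2)]}
for n,r,o in(("scene",(200,120,360,300),(.66965,-.0912)),("side",(265,80,385,240),(.6676,-.0866))):
    c=arm.capture(n); x0,y0,x1,y1=r
    im=cv2.resize(c["color"][y0:y1,x0:x1],(400,(y1-y0)*400//(x1-x0)),interpolation=cv2.INTER_CUBIC); out.append(im)
    b,w=masks(c["color"],{"scene":(240,200,340,290),"side":(275,140,360,195)}[n])
    for nm,k in(("blue",b),("bare",w)):
        P=toE(ray(c,k.reshape(-1,2),.055),np.array(o)).astype(np.float32); print(n,nm,cv2.boxPoints(cv2.minAreaRect(P)).round(1).tolist())
h=max(o.shape[0] for o in out)
cv2.imwrite(sys.argv[1],np.hstack([cv2.copyMakeBorder(o,0,h-o.shape[0],0,0,0) for o in out]))
E
python3 m.py pics/c3.png
```

```text
t 4.95 pos edge mm [-1.206e+02 -1.000e-01] z 0.0503 F [ 0.1 -0.7  0.1] open 0.5
slide cm [ 2.06 -0.01  0.04] dr [ 0.    -0.006  0.   ]
scene blue [[-28.799999237060547, 30.299999237060547], [-22.899999618530273, -62.0], [17.600000381469727, -59.400001525878906], [11.699999809265137, 32.900001525878906]]
scene bare [[-51.099998474121094, -34.400001525878906], [44.599998474121094, -104.5999984741211], [136.39999389648438, 20.600000381469727], [40.70000076293945, 90.80000305175781]]
side blue [[-26.100000381469727, 32.900001525878906], [-20.700000762939453, -58.400001525878906], [11.399999618530273, -56.5], [5.900000095367432, 34.79999923706055]]
side bare [[-107.69999694824219, 26.700000762939453], [-101.19999694824219, -64.5], [-22.899999618530273, -58.900001525878906], [-29.5, 32.29999923706055]]
```

View pics/c3.png

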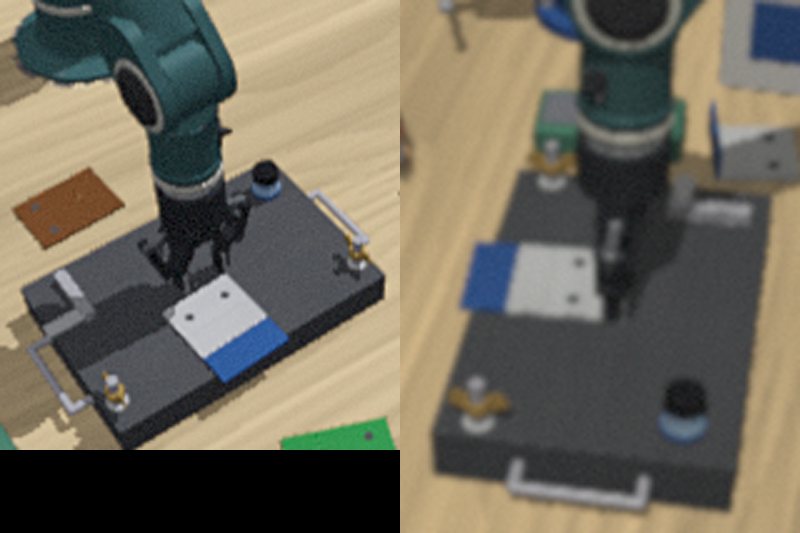

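The blank is now nearly square, about 4° off, with the bend line about 26 mm short in both views. The square and jar have not moved. I keep pushing.

Call:
drive_tool --targets '[{"slide": [0.4, 0, 0], "dr": [0, 0, 0]}, {"slide": [0.8, 0, 0], "dr": [0, 0, 0]}, {"slide": [1.2, 0, 0], "dr": [0, 0, 0]}, {"slide": [1.5, 0, 0], "dr": [0, 0, 0]}, {"slide": [1.8, 0, 0], "dr": [0, 0, 0]}, {"slide": [1.8, 0, 0], "dr": [0, 0, 0]}]'

```text
time_s: 5.55
tcp_pos: [0.5654, -0.095, 0.0502]
ee_rot: [-0.0, 1.0, 0.028, 0.002]
force: [0.5, 0.3, -0.1]
opening: 0.5
finger_force: 0.0
```

```bash
sed -i 's/(240,200,340,290)/(262,200,340,290)/' m.py; python3 m.py pics/c4.png
```

```text
t 5.55 pos edge mm [-103.3   -0.2] z 0.0502 F [ 0.5  0.3 -0.1] open 0.5
slide cm [ 0.33 -0.02  0.02] dr [ 0.    -0.005 -0.   ]
scene blue [[-11.100000381469727, -66.9000015258789], [27.299999237060547, -67.0999984741211], [27.600000381469727, 26.299999237060547], [-10.800000190734863, 26.5]]
scene bare [[-40.099998474121094, -19.5], [55.5, -89.5999984741211], [136.39999389648438, 20.600000381469727], [40.70000076293945, 90.80000305175781]]
side blue [[-7.5, -60.79999923706055], [23.0, -60.79999923706055], [23.100000381469727, 27.200000762939453], [-7.400000095367432, 27.200000762939453]]
side bare [[-89.4000015258789, 27.299999237060547], [-89.4000015258789, -64.0], [-10.199999809265137, -63.900001525878906], [-10.199999809265137, 27.299999237060547]]
```

Now square, about 10 mm short. I'll fit the bend line at subpixel level.

```bash
cat > b.py <<'E'
from h import *; from workcell import arm; import sys
g=float(sys.argv[1])/1000; s=arm.get_state(); plan(s,-.1,0,.05)
FE={"scene":[(354.0,229.5),(248.7,292.4)],"side":[(273.8,209.4),(300.2,130.2)]}
for n,o in(("scene",np.array([.66965,-.0912])),("side",np.array([.6676,-.0866]))):
    c=arm.capture(n); e,_=edgefit(c["color"],*FE[n],3); print(n,"edge now",toE(ray(c,e,.05),o).round(1).tolist())
    for nm,x in(("line",g),("front",g+.04),("rear",g-.1)):
        W=np.array([np.r_[o+EX*x+EY*y,.055 if nm!="rear" or n=="side" else .055] for y in(.022,-.06)])
        ch=c["color"][:,:,[2]] if nm!="front" else c["color"][:,:,[0]]
        q,k=edgefit(np.repeat(ch,3,2),*proj(c,W),3.,.1,.9); print("  ",nm,k,toE(ray(c,q,.055),o).round(1).tolist())
E
python3 b.py -10
```

```text
t 5.65 pos edge mm [-1.037e+02 -1.000e-01] z 0.0502 F [0.1 0.6 0.1] open 0.5
slide cm [ 0.37 -0.01  0.02] dr [ 0.    -0.005 -0.   ]
scene edge now [[-0.2, 177.7], [-0.0, -177.8]]
   line 80 [[-12.0, 22.3], [-12.2, -59.7]]
   front 80 [[25.7, 22.6], [27.3, -59.7]]
   rear 45 [[-99.5, 20.2], [-99.5, -61.4]]
side edge now [[0.1, 179.1], [-0.5, -178.9]]
   line 80 [[-10.6, 22.2], [-10.4, -59.9]]
   front 79 [[37.8, 18.8], [35.2, -62.3]]
   rear 61 [[-105.2, 20.0], [-113.4, -58.5]]
```

Call:
drive_tool --targets '[{"slide": [0.2, 0, 0], "dr": [0, 0, 0]}, {"slide": [0.4, 0, 0], "dr": [0, 0, 0]}, {"slide": [0.6, 0, 0], "dr": [0, 0, 0]}, {"slide": [0.75, 0, 0], "dr": [0, 0, 0]}, {"slide": [0.9, 0, 0], "dr": [0, 0, 0]}, {"slide": [1.0, 0, 0], "dr": [0, 0, 0]}, {"slide": [1.0, 0, 0], "dr": [0, 0, 0]}]'

```text
time_s: 6.33
tcp_pos: [0.5749, -0.0944, 0.0502]
ee_rot: [-0.0, 1.0, 0.028, 0.002]
force: [0.5, -1.0, 0.0]
opening: 0.495
finger_force: 0.2
```

```bash
python3 b.py -2
```

```text
t 6.33 pos edge mm [-93.8  -0.1] z 0.0502 F [ 0.5 -1.   0. ] open 0.5
slide cm [-0.62 -0.01  0.01] dr [-0.    -0.004 -0.   ]
scene edge now [[-0.3, 177.7], [-0.2, -177.8]]
   line 80 [[-2.5, 22.1], [-2.8, -59.9]]
   front 80 [[34.6, 22.4], [36.9, -59.9]]
   rear 58 [[-104.9, 22.7], [-114.0, -57.4]]
side edge now [[-0.1, 179.2], [-0.2, -179.0]]
   line 80 [[-1.0, 21.7], [-1.9, -60.0]]
   front 80 [[38.3, 21.9], [34.6, -58.4]]
   rear 51 [[-93.8, 17.8], [-104.4, -58.7]]
```

Call:
drive_tool --targets '[{"slide": [0.1, 0, 0], "dr": [0, 0, 0]}, {"slide": [0.2, 0, 0], "dr": [0, 0, 0]}, {"slide": [0.22, 0, 0], "dr": [0, 0, 0]}, {"slide": [0.22, 0, 0], "dr": [0, 0, 0]}, {"slide": [0.22, 0, 0], "dr": [0, 0, 0]}]'

```text
time_s: 6.85
tcp_pos: [0.5769, -0.0943, 0.0502]
ee_rot: [-0.0, 1.0, 0.028, 0.002]
force: [-0.8, -0.4, -0.2]
opening: 0.506
finger_force: 0.3
```

```bash
python3 b.py 0
```

```text
t 6.85 pos edge mm [-91.8  -0.2] z 0.0502 F [-0.8 -0.4 -0.2] open 0.51
slide cm [-0.82 -0.02  0.02] dr [-0.    -0.004 -0.   ]
scene edge now [[-0.5, 177.8], [-0.8, -177.7]]
   line 80 [[-0.4, 22.1], [-1.0, -59.9]]
   front 80 [[36.3, 22.5], [39.0, -59.9]]
   rear 54 [[-103.1, 22.8], [-111.7, -57.5]]
side edge now [[0.2, 179.1], [0.5, -179.2]]
   line 79 [[0.7, 21.8], [0.7, -60.2]]
   front 76 [[36.3, 23.0], [39.1, -59.7]]
   rear 80 [[-100.2, 22.0], [-99.6, -60.1]]
```

Both views put the bend line within 1 mm of the edge. Back off and rise.

Call:
drive_tool --targets '[{"slide": [-1, 0, 0], "dr": [0, 0, 0]}, {"slide": [-2.5, 0, 0], "dr": [0, 0, 0]}, {"slide": [-3.5, 0, -1], "dr": [0, 0, 0]}, {"slide": [-3.5, 0, -5], "dr": [0, 0, 0]}, {"slide": [-3.5, 0, -9], "dr": [0, 0, 0]}, {"slide": [-3.5, 0, -13], "dr": [0, 0, 0]}, {"slide": [-3.5, 0, -16], "dr": [0, 0, 0]}, {"slide": [-3.5, 0, -16], "dr": [0, 0, 0]}]'

```text
time_s: 7.62
tcp_pos: [0.5446, -0.0965, 0.2169]
ee_rot: [0.002, 1.0, 0.028, 0.008]
force: [1.0, 1.0, 0.3]
opening: 0.5
finger_force: 0.0
```

```bash
python3 b.py 0; python3 m.py pics/c5.png
```

```text
t 7.62 pos edge mm [-124.1   -0.6] z 0.2169 F [1.  1.  0.3] open 0.5
slide cm [ 2.15 -0.12 16.72] dr [ 0.004 -0.016 -0.   ]
scene edge now [[-0.1, 177.7], [-0.1, -177.8]]
   line 80 [[-0.5, 22.1], [-1.0, -59.9]]
   front 80 [[36.2, 22.5], [38.8, -59.9]]
   rear 58 [[-89.4, 20.1], [-89.6, -61.4]]
side edge now [[0.1, 179.1], [0.8, -179.3]]
   line 80 [[1.7, 21.4], [-0.2, -59.9]]
   front 68 [[38.7, 22.5], [37.5, -59.0]]
   rear 40 [[-110.6, 18.9], [-95.0, -58.5]]
t 7.72 pos edge mm [-127.4   -0.4] z 0.2114 F [-1.   0.   0.3] open 0.5
slide cm [ 2.63 -0.07 16.15] dr [ 0.001 -0.007 -0.   ]
scene blue [[0.20000000298023224, 26.399999618530273], [0.5, -67.4000015258789], [38.5, -67.30000305175781], [38.29999923706055, 26.5]]
scene bare [[-35.099998474121094, 3.0], [66.4000015258789, -74.69999694824219], [136.8000030517578, 17.200000762939453], [35.29999923706055, 95.0]]
side blue [[2.9000000953674316, -57.599998474121094], [34.5, -57.900001525878906], [35.29999923706055, 25.100000381469727], [3.799999952316284, 25.5]]
side bare [[-80.0, -63.900001525878906], [1.0, -64.0], [1.100000023841858, 26.700000762939453], [-79.80000305175781, 26.799999237060547]]
```

View pics/c5.png

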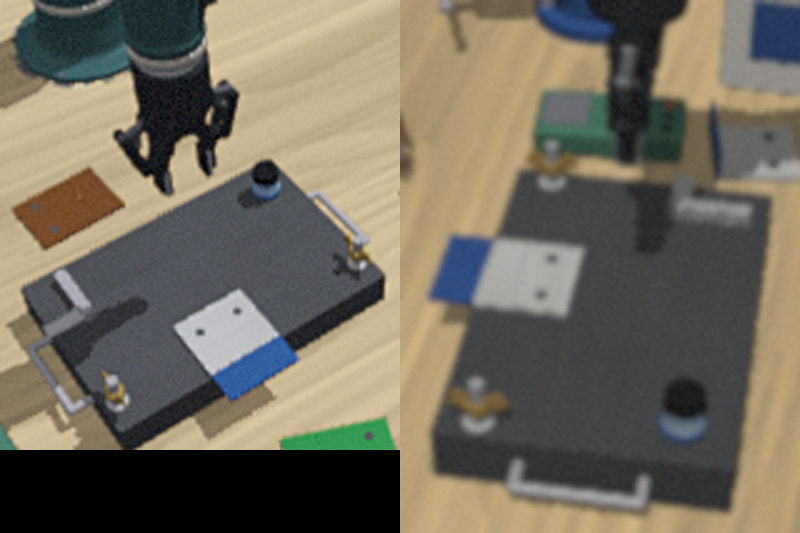

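The picture shows the blue end hanging over the front edge and square to it, the bend line on the edge between the studs. The robot is clear and nothing else has moved.

```bash
python3 -c "
from workcell import arm
print(arm.close_job())"
```

```text
the job is handed in; nothing more can be done
None
```

The job is handed in: in both camera views the bend line lies within 2 mm of the plate's front edge, square to it and between the studs, with the robot clear and nothing else on the plate visibly moved.

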